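# Empty the stir-bar canister into its tray and close it again

### The arm

A 7-joint arm with a two-finger parallel gripper is mounted at the origin on a cart in front of the work surface, level with it; the furniture and walls round the work are solid. World frame = base frame: x ahead of the robot, y to its left, z up, the work surface at z = 0. Lengths are in m, angles in rad, forces in N, time in s.
With the tool pointing down it reaches from about 0.4 to 0.85 m from the base axis. Payload 4.4 kg.
Tool frame: the origin (TCP) lies on the front face of the gripper's body, between the roots of the fingers; the fingertips stand 97 mm ahead of it and the grasp point (between the pads) lies 78 mm ahead of it; z points along the fingers, y is the line along which they close (so a half turn about z gives the same grasp; the last joint's range is limited). The gripper opens to 94 mm and grips with 3 to 60 N. Pads are 16 mm wide; open, the fingers measure 119 mm over their backs; the gripper's body (75 mm by 177 mm) begins 78 mm behind the grasp point.
Start: joints at [1.145, 0.628, 0.038, 1.517, -0.027, 0.996, -0.02], TCP at [0.229, -0.608, 0.303] pointing down, gripper open.
Joint ranges: [-3.06, 3.06], [-0.37, 2.12], [-1.25, 1.32], [0.18, 2.47], [-1.1, 4.24], [0.23, 1.98], [-2.94, 2.94]. Speed limits (rad/s): [2.57, 2.57, 3.14, 3.14, 3.14, 3.14, 3.14].

### API

Orientations are given as a unit quaternion [x, y, z, w].
In Python, from rig import r gives the robot as it stands.
- The arm moves only by the shell command python3 -m crank 'ROWS'. ROWS is JSON, a list of rows, each a list of 3 entries, a list of its own where there are three numbers: the shift along the world's x, y, z in mm, then the turn, a rotation vector about the world's x, y, z in rad, then the gripper command: -1 is shut, 1 is fully open, values between are in proportion. In form: [[[dx, dy, dz], [ax, ay, az], hand], ...]. A call has 1 to 5 rows; each row shifts and turns the commanded pose from where the row before left it; what a row does not reach is not made up. A row lasts 1/8 s, in which the tool goes at most 62.5 mm and 10.7 degrees, less where a joint would pass 70% of its speed; a pose out of reach is approached as far as the arm can. A call with a gripper value outside its range is refused whole. The fingers move at their own pace and stop on an object; the grip force is fixed at half the most. Time passes only in rows, so rows that do not move let the fingers close. It gives the time, the measured TCP pose, the force, the opening and the grip force at its end, in the units of the state.
- r.observe(): the state, without advancing time (a new reading comes with each control period).
- r.grab_frame(name): name is "scene" or "top"; returns a dict with "img" (384x512x3 uint8, blue, green, red), "depth" (384x512 float32, m along the optical axis (not along the pixel's ray), 0 where there is no reading), "K" (3x3 intrinsics, pixels), "rvec" (rotation vector, rad) and "tvec" (3), from world to camera coordinates, as OpenCV has them. Camera axes: x right, y down, z forward; pixel columns grow to the right and rows downward; lengths in m; the calibration is good to about 2 mm. A picture is of the moment at which its call begins.
- r.job_done(): hands the job in; it is judged then, once.
The state is a dict: "clock": time; "joint_positions": joint angles; "joint_vel": joint speeds; "tau": joint torques, N m; "tcp_pos": TCP position; "tcp_rot": TCP orientation; "wrist_force": force on the tool from outside, world axes, zero at the start; "moment": the same for the moment, N m; "gripper_width": opening from 0.0 (shut) to 1.0 (fully open); "gripper_force": force on a finger pad.
Only numpy, scipy, OpenCV 4.12 (cv2) and the standard library are available. Lean on these libraries where they do the work, as an engineer would, in place of code of your own. Each camera call takes 0.05 s, during which the arm holds its last target. There are 200 camera calls.

### The job

Unscrew the orange cap from the clear canister and take it off, then swing the canister over by its handle so that all three white stir bars tip out into the blue tray. Swing the canister fully upright again and screw the cap back down until it sits home on the rim; leave the other things on the bench where they are.

Things in the scene. Friction and masses are not known exactly. Their poses are not given: they have to be found in the camera images.
- tray (a point): Blue open catch tray on the fixed tipping stand, 140 (x) x 200 (y) mm outside, walls 4 thick, tops 55 above the worktop. The point is the centre of its inner floor, 14 above the worktop. The stand is only yawed: x runs along the canister's hinge axis, y points from the canister to the tray, z up. A chute slopes down into it from the canister's side.
- hinge (a point): Middle of the canister's level hinge axis, fixed in the stand 140 mm above the worktop and 122 from the tray's centre (towards the tray's -y); same axes as the tray. Two aluminium cheeks carry the axis: outer faces 107 apart along x, 42 wide, tops 150 above the worktop. The grey base plate (150 x 290) ends 60 mm behind the hinge, on the side away from the tray.
- canister (a joint): Tilt of the clear canister about its hinge: 0 = upright, against a stop; grows as the mouth swings over towards the tray; 2.6 rad = stop, mouth steeply down over the tray. It stays where it is left (friction about 0.2 N m). The bars slide out somewhere beyond about 1.8 to 2.4 rad.
- handle (a point): Middle of the yellow grip (12 mm round, 52 long, parallel to the hinge axis) of the canister's steel U handle, 110 mm from the hinge axis: level with it on the side away from the tray at tilt 0, then up and over towards the tray on that circle. Arms 10 mm thick, 33 to either side of the middle. A light pinch across the round grip lets it turn in the fingers.
- mouth (a point): Centre of the canister's rim, 51 mm above the hinge axis when upright; z points out of the mouth. The canister is a clear tube, 46 mm outside (43 at the rim), bore 39 (36 at the rim), 96 tall, its underside 45 below the axis, held in an aluminium band. Three white stir bars stand loose in it.
- neck (a point): Point on the canister's axis where the cap's centre lies when the cap is screwed home: 11 mm below the rim, 40 above the hinge axis when upright. The neck has a coarse right-hand thread of three starts, 33 mm a turn, which the cap's three inner lugs (120 degrees apart) ride on.
- cap_center (a point): Centre, half-way up, of the loose orange screw cap: 65 mm round (67 over its ribs), 30 tall, opening downward, about 50 g; z up. At the start it is home, at the stand's yaw. Counter-clockwise from above unscrews (about 40 degrees of slack first, then it climbs); free after about 115 degrees, 9 mm up. Set on again at that yaw and turned clockwise as far it is home and goes tight.
- bar_0_center (a point): White stir bar, straight rod 12 mm thick with a collar of 13, 64 long, 22 g, flat ends; at the start it stands loose in the canister. The point is its centre, z along the rod.
- bar_1_center (a point): White stir bar, straight rod 12 mm thick with a collar of 13, 64 long, 22 g, flat ends; at the start it stands loose in the canister. The point is its centre, z along the rod.
- bar_2_center (a point): White stir bar, straight rod 12 mm thick with a collar of 13, 64 long, 22 g, flat ends; at the start it stands loose in the canister. The point is its centre, z along the rod.
- beaker_mark (a point): Bystander: clear beaker, 64 wide, 78 tall (mm), standing loose on the worktop. The point lies on its axis 10 mm above the worktop.
- tape_mark (a point): Bystander: flat roll of beige tape, 100 wide, 25 high (mm), standing loose on the worktop. The point lies on its axis 10 mm above the worktop.
- petri_mark (a point): Bystander: round clear petri dish, 61 wide, 14 high (mm), standing loose on the worktop. The point lies on its axis 10 mm above the worktop.
- media_bottle_mark (a point): Bystander: glass bottle with a yellow cap, 71 wide, 132 high (mm), standing loose on the worktop. The point lies on its axis 10 mm above the worktop.
Not all that is in view belongs to the job. There is more than one size of the part that bears cap_center; the job needs the largest.

How it is judged:
On the way, in this order (a step that is already met when the one before it is completed fails the run):
1. the cap is off, clear of the canister (distance between cap_center and mouth above 0.07 m), for 0.1 s.
2. the canister is tipped and all three stir bars have dropped into the tray (value of joint canister above 0.8 rad and x of bar_0_center in the frame of tray between -0.07 and 0.07 m and y of bar_0_center in the frame of tray between -0.1 and 0.1 m and z of bar_0_center in the frame of tray between -0.005 and 0.05 m and x of bar_1_center in the frame of tray between -0.07 and 0.07 m and y of bar_1_center in the frame of tray between -0.1 and 0.1 m and z of bar_1_center in the frame of tray between -0.005 and 0.05 m and x of bar_2_center in the frame of tray between -0.07 and 0.07 m and y of bar_2_center in the frame of tray between -0.1 and 0.1 m and z of bar_2_center in the frame of tray between -0.005 and 0.05 m), for 0.1 s.
At the end, for the whole second after the job is handed in: All three stir bars lie in the tray (centres within its walls and below their tops); the canister is upright within 0.1 rad; the cap is screwed home: its centre 11 mm below the rim, to within about 2.5 mm, square to the canister within 0.1 rad (value of joint canister below 0.1 rad and z of cap_center in the frame of neck between -0.0035 and 0.0025 m and distance between cap_center and neck below 0.005 m and angle between the z axis of cap_center and the z axis of mouth, either way round below 0.1 rad and x of bar_0_center in the frame of tray between -0.07 and 0.07 m and y of bar_0_center in the frame of tray between -0.1 and 0.1 m and z of bar_0_center in the frame of tray between -0.005 and 0.05 m and x of bar_1_center in the frame of tray between -0.07 and 0.07 m and y of bar_1_center in the frame of tray between -0.1 and 0.1 m and z of bar_1_center in the frame of tray between -0.005 and 0.05 m and x of bar_2_center in the frame of tray between -0.07 and 0.07 m and y of bar_2_center in the frame of tray between -0.1 and 0.1 m and z of bar_2_center in the frame of tray between -0.005 and 0.05 m); the robot touches nothing.
It fails at once if a bystander (beaker, tape, petri dish or bottle) is moved by more than 30 mm (distance of any of beaker_mark, tape_mark, petri_mark, media_bottle_mark from where it was at the start of the episode above 0.03 m).
It also fails if it takes over 72 s, if anything falls off the work surface, if the arm or the gripper's body presses on something with over 40 N, if the wrist force passes 120 N, or if a joint passes its speed limit or range.

## Working session

There is one attempt and no reset: what is moved stays moved. The work goes in short steps, Python scripts to look and compute and a shell command to move; the robot and the scene stay as the last step left them, time stands still between calls to the robot, and variables do not carry over. Pictures are saved under pics/ and viewed, at most 10 in all, crops included, and the job is handed in when it is done.

```bash
ls; mkdir -p pics; cat > h.py <<'E'
import numpy as np,cv2
from rig import r
def shot(n):
    f=r.grab_frame(n); f['R']=cv2.Rodrigues(np.array(f['rvec'],float))[0]; return f
def world(f,u,v,d=None):
    d=f['depth'][int(v),int(u)] if d is None else d
    K=f['K']; p=np.array([(u-K[0][2])/K[0][0]*d,(v-K[1][2])/K[1][1]*d,d])
    return f['R'].T@(p-np.array(f['tvec']).ravel())
def atz(f,u,v,z):
    c=world(f,u,v,0.); q=world(f,u,v,1.); return c+(q-c)*(z-c[2])/(q[2]-c[2])
def pix(f,p):
    return cv2.projectPoints(np.array(p,float).reshape(-1,3),np.array(f['rvec'],float),np.array(f['tvec'],float),np.array(f['K'],float),None)[0].reshape(-1,2)
E
python3 - <<'E'
from h import *
a=shot('scene');b=shot('top')
np.savez('f0.npz',s=a['img'],t=b['img'],sd=a['depth'],td=b['depth'])
cv2.imwrite('pics/a.png',cv2.resize(a['img'],(800,600)));cv2.imwrite('pics/b.png',cv2.resize(b['img'],(800,600)))
print(r.observe())
E
```

```text
pics
{'clock': 0.1, 'joint_positions': array([ 1.14517054,  0.62923814,  0.03842077,  1.51824892, -0.02700016,
        0.99628792, -0.01997356]), 'joint_vel': array([ 1.10506840e-03, -2.05488617e-03, -6.04318275e-05, -2.72932509e-03,
        1.62759553e-04,  2.78349995e-04, -1.68192880e-03]), 'tau': array([ 4.00776073e-03, -5.50789618e+01,  1.14781771e+00, -1.87117714e+01,
       -5.21016482e-02,  1.91792630e-02,  9.02470333e-05]), 'tcp_pos': array([ 0.22876504, -0.60795866,  0.30186165]), 'tcp_rot': array([ 9.83854809e-01,  1.78966535e-01, -1.49552517e-04, -8.19117139e-04]), 'wrist_force': array([ 0.35285289, -0.63131559, -0.69473187]), 'moment': array([ 0.01138853, -0.02905068, -0.01220631]), 'gripper_force': 0.0, 'gripper_width': 1.002296125770685}
```

View pics/a.png

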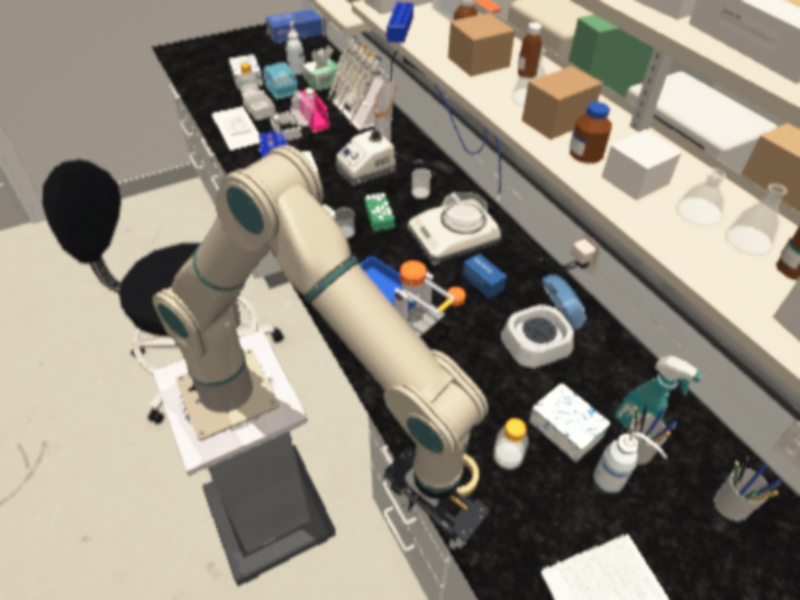

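View pics/b.png

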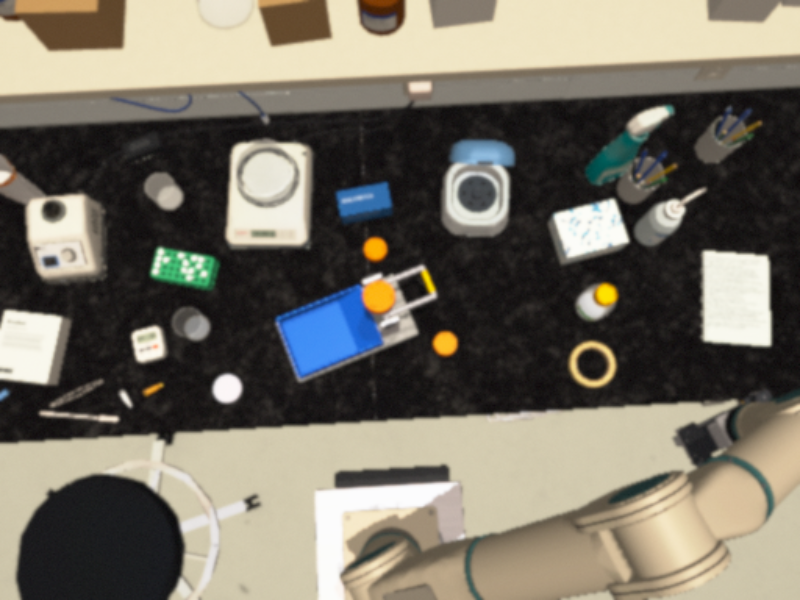

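The top view (800x600) shows three orange caps: A at (379,296) on the canister, B at (375,249) and C at (444,343), both lying on the bench. A is the largest and sits on the canister, so it fits. The handle grip is at (430,283) and the blue tray is at (330,333). I'll confirm with an enlarged crop and measure.

```bash
python3 - <<'E'
from h import *
f=shot('top');im=f['img']
cv2.imwrite('pics/c.png',cv2.resize(im[140:260,165:325],(800,600),interpolation=cv2.INTER_CUBIC))
hsv=cv2.cvtColor(im,cv2.COLOR_BGR2HSV)
def blobs(lo,hi,n):
    m=cv2.inRange(hsv,lo,hi);k,l,s,c=cv2.connectedComponentsWithStats(m)
    for i in range(1,k):
        if s[i,4]>25 and 100<c[i][1]<270:
            d=np.median(f['depth'][l==i]);print(n,s[i],c[i].round(1),world(f,*c[i],d).round(4), world(f,s[i][0],c[i][1],d).round(3)[:2],world(f,s[i][0]+s[i][2],c[i][1],d).round(3)[:2])
    return m
blobs((5,150,120),(19,255,255),'or');blobs((20,150,120),(32,255,255),'ye');m=blobs((100,150,60),(125,255,255),'bl')
print(world(f,256,192,0.))
E
```

```text
or [232 152  16  15 105] [239.6 159.3] [0.6799 0.0012 0.0185] [0.681 0.029] [ 0.678 -0.029]
or [233 179  20  22 109] [242.4 191.1] [ 0.5239 -0.0065  0.1928] [0.526 0.023] [ 0.522 -0.04 ]
or [277 212  16  16  95] [284.6 219.6] [ 0.4515 -0.1455  0.0178] [ 0.453 -0.119] [ 0.45  -0.175]
or [ 92 246  11   7  43] [ 96.7 249. ] [0.3879 0.5138 0.0073] [0.389 0.53 ] [0.387 0.492]
ye [235 154  10  11  90] [239.8 158.6] [6.809e-01 3.000e-04 2.450e-02] [0.682 0.017] [ 0.68  -0.018]
ye [269 173  10  14  70] [273.5 179.5] [ 0.5677 -0.1095  0.1438] [ 0.569 -0.095] [ 0.567 -0.128]
ye [234 181  17  18 226] [242.2 189.1] [ 0.5296 -0.0062  0.1962] [0.531 0.019] [ 0.528 -0.034]
ye [381 181  14  15 162] [387.6 187.9] [ 0.5204 -0.4844  0.1316] [ 0.522 -0.463] [ 0.519 -0.509]
ye [278 214  13  12 113] [284.6 219.3] [ 0.4514 -0.145   0.0246] [ 0.453 -0.122] [ 0.45  -0.167]
bl [215 116  36  26 567] [233.8 128.2] [0.7861 0.0153 0.0548] [0.79  0.083] [ 0.783 -0.046]
bl [ 176  181   68   60 2377] [210.  211.2] [0.4959 0.1142 0.0216] [0.503 0.233] [ 0.489 -0.005]
[ 0.22746672 -0.03486368  1.55104268]
```

View pics/c.png

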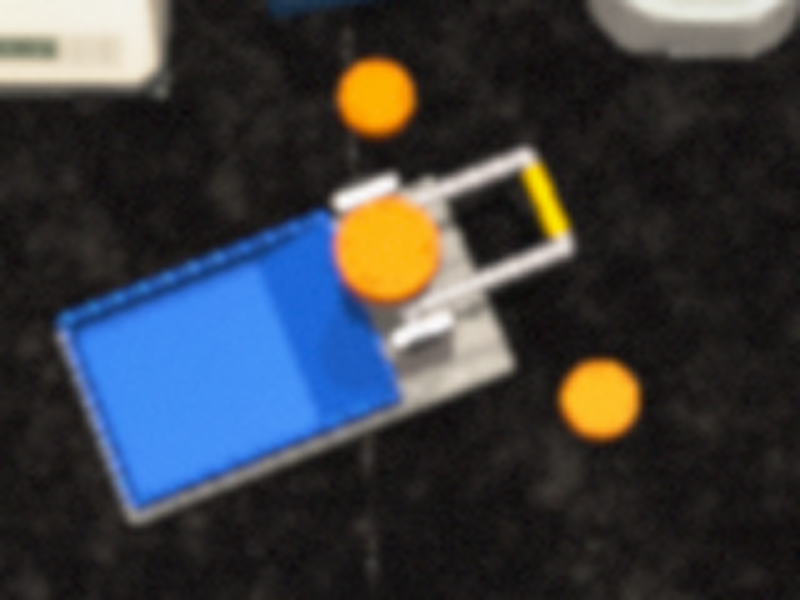

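The crop confirms cap A at crop (387,248) is clearly the largest and sits on the canister. Its diameter is about 105 px, against about 80 px for B (376,97) and C (600,399). The grip's middle is at (547,203).

```bash
python3 - <<'E'
from h import *
f=shot('top')
P=lambda x,y,z: atz(f,165+(x+.5)/5-.5,140+(y+.5)/5-.5,z)
c=P(387,248,.195);g=P(547,203,.145);print(c,g,np.linalg.norm((c-g)[:2]))
d=(c-g)[:2];print('yaw',np.degrees(np.arctan2(d[1],d[0]))-90)
a=P(530,168,.145);b=P(565,236,.145);print('bar',np.degrees(np.arctan2(*(a-b)[[1,0]])),np.linalg.norm(a-b))
a=P(62,322,.055);b=P(135,518,.055);print('traywall',np.degrees(np.arctan2(*(a-b)[[1,0]])),np.linalg.norm(a-b))
E
python3 -m crank '[[[27,54,4],[0,0,0],1],[[27,54,4],[0,0,0],1],[[27,54,4],[0,0,0],1],[[27,54,4],[0,0,0],1],[[27,54,4],[0,0,0],1]]'
```

```text
[ 0.52968008 -0.00567927  0.195     ] [ 0.56498332 -0.11090192  0.145     ] 0.11098705122616113
yaw 18.547108620623717
bar 22.909476846299505 0.05114996298388333
traywall 18.686835008904797 0.14546273022333303
clock: 0.82
tcp_pos: [0.3646, -0.3365, 0.3229]
tcp_rot: [0.984, 0.179, 0.0, 0.0]
wrist_force: [1.0, 0.4, 1.0]
gripper_width: 0.997
gripper_force: 0.0
```

```bash
python3 -m crank '[[[27,54,4],[0,0,0],1],[[27,54,4],[0,0,0],1],[[27,54,4],[0,0,0],1],[[27,54,4],[0,0,0],1],[[27,54,0],[0,0,0],1]]'; python3 -m crank '[[[29,60,0],[0,0,0],1],[[0,0,0],[0,0,0],1],[[0,0,0],[0,0,0],1]]'; python3 -c "
from rig import r;o=r.observe();print(o['joint_positions'].round(3),o['tcp_pos'])"
```

```text
clock: 1.45
tcp_pos: [0.4997, -0.0666, 0.3391]
tcp_rot: [0.984, 0.179, 0.001, 0.0]
wrist_force: [1.1, -0.4, -0.5]
gripper_width: 0.998
gripper_force: 0.0
clock: 1.82
tcp_pos: [0.5257, -0.0126, 0.3384]
tcp_rot: [0.984, 0.179, -0.001, 0.0]
wrist_force: [0.2, -0.5, 0.1]
gripper_width: 0.998
gripper_force: 0.0
[ 0.013  0.409 -0.061  1.815  0.032  0.92  -1.273] [ 0.52569369 -0.01258739  0.33839976]
```

```bash
python3 -m crank '[[[3,7,0],[0,0,0],1],[[0,0,-30],[0,0,0],1],[[0,0,-40],[0,0,0],1],[[0,0,0],[0,0,0],1],[[0,0,0],[0,0,0],1]]'; python3 -m crank '[[[0,0,0],[0,0,0],-1],[[0,0,0],[0,0,0],-1],[[0,0,0],[0,0,0],-1],[[0,0,0],[0,0,0],-1],[[0,0,0],[0,0,0],-1]]'
```

```text
clock: 2.45
tcp_pos: [0.5297, -0.0057, 0.2698]
tcp_rot: [0.984, 0.178, 0.001, 0.0]
wrist_force: [0.5, 0.2, 0.1]
gripper_width: 0.999
gripper_force: 0.0
clock: 3.08
tcp_pos: [0.5296, -0.0057, 0.2692]
tcp_rot: [0.984, 0.179, 0.001, 0.001]
wrist_force: [-0.2, -2.1, 5.5]
gripper_width: 0.696
gripper_force: 30.0
```

```bash
python3 -m crank '[[[0,0,0],[0,0,0.18],-1],[[0,0,0],[0,0,0.18],-1],[[0,0,0],[0,0,0.18],-1],[[0,0,0],[0,0,0.18],-1],[[0,0,0],[0,0,0],-1]]';python3 -m crank '[[[0,0,1],[0,0,0.18],-1],[[0,0,1],[0,0,0.18],-1],[[0,0,0],[0,0,0],-1]]'
```

```text
clock: 3.7
tcp_pos: [0.5301, -0.0063, 0.2693]
tcp_rot: [0.858, 0.513, 0.001, 0.001]
wrist_force: [2.9, -4.0, 3.7]
gripper_width: 0.694
gripper_force: 30.0
clock: 4.08
tcp_pos: [0.5304, -0.0063, 0.271]
tcp_rot: [0.753, 0.658, 0.001, 0.001]
wrist_force: [4.1, -5.9, 1.3]
gripper_width: 0.695
gripper_force: 30.0
```

```bash
python3 -m crank '[[[0,0,1],[0,0,0.18],-1],[[0,0,1],[0,0,0.18],-1],[[0,0,1],[0,0,0.18],-1],[[0,0,0],[0,0,0],-1]]';python3 -m crank '[[[0,0,1],[0,0,0.18],-1],[[0,0,1],[0,0,0.18],-1],[[0,0,1],[0,0,0.12],-1],[[0,0,0],[0,0,0],-1]]'
```

```text
clock: 4.58
tcp_pos: [0.5308, -0.006, 0.2739]
tcp_rot: [0.55, 0.835, 0.001, 0.002]
wrist_force: [4.9, -4.2, -0.7]
gripper_width: 0.694
gripper_force: 30.0
clock: 5.08
tcp_pos: [0.5309, -0.0057, 0.2768]
tcp_rot: [0.336, 0.942, 0.001, 0.002]
wrist_force: [5.6, -3.4, 0.0]
gripper_width: 0.695
gripper_force: 30.0
```

```bash
python3 -m crank '[[[0,0,2],[0,0,0],-1],[[0,0,2],[0,0,0],-1],[[0,0,2],[0,0,0],-1],[[0,0,0],[0,0,0],-1]]'
```

```text
clock: 5.58
tcp_pos: [0.5304, -0.0052, 0.2825]
tcp_rot: [0.336, 0.942, 0.001, 0.001]
wrist_force: [4.7, -3.0, -1.6]
gripper_width: 0.691
gripper_force: 30.0
```

```bash
python3 -m crank '[[[0,0,4],[0,0,0],-1],[[0,0,5],[0,0,0],-1],[[0,0,10],[0,0,0],-1],[[0,0,0],[0,0,0],-1]]'
python3 - <<'E'
from h import *
f=shot('scene')
u,v=pix(f,[.53,-.006,.18])[0].astype(int);print(u,v)
y0,x0=v-75,u-100
cv2.imwrite('pics/d.png',cv2.resize(f['img'][max(y0,0):y0+150,x0:x0+200],(800,600),interpolation=cv2.INTER_CUBIC))
E
```

```text
clock: 6.08
tcp_pos: [0.529, -0.0045, 0.3024]
tcp_rot: [0.334, 0.942, 0.0, 0.0]
wrist_force: [0.9, 0.3, -0.3]
gripper_width: 0.699
gripper_force: 30.0
263 174
```

View pics/d.png

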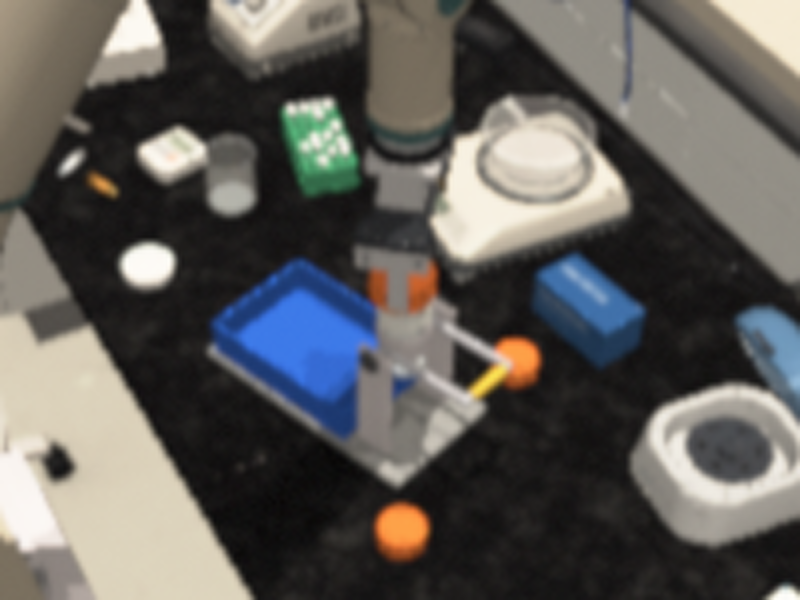

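The scene crop shows the cap (403,288) held in the gripper above the open canister mouth (405,325), with the handle upright behind. Next I set the cap on free bench at about (0.55, -0.27).

```bash
python3 -m crank '[[[0,0,40],[0,0,0],-1],[[4,-53,0],[0,0,0],-1],[[4,-53,0],[0,0,0],-1],[[4,-53,0],[0,0,0],-1],[[4,-53,0],[0,0,0],-1]]'; python3 -m crank '[[[4,-53,0],[0,0,0],-1],[[0,0,-50],[0,0,0],-1],[[0,0,-60],[0,0,0],-1],[[0,0,-60],[0,0,0],-1],[[0,0,-30],[0,0,0],-1]]';python3 -m crank '[[[0,0,-18],[0,0,0],-1],[[0,0,-10],[0,0,0],-1],[[0,0,0],[0,0,0],-1]]'
```

```text
clock: 6.75
tcp_pos: [0.5447, -0.2186, 0.3415]
tcp_rot: [0.335, 0.942, 0.0, -0.0]
wrist_force: [0.9, 0.4, 0.3]
gripper_width: 0.692
gripper_force: 30.0
clock: 7.38
tcp_pos: [0.547, -0.2695, 0.138]
tcp_rot: [0.335, 0.942, 0.0, -0.003]
wrist_force: [0.3, 0.4, -0.9]
gripper_width: 0.692
gripper_force: 30.0
clock: 7.75
tcp_pos: [0.5493, -0.2701, 0.114]
tcp_rot: [0.334, 0.942, -0.0, 0.0]
wrist_force: [0.2, 0.4, -0.8]
gripper_width: 0.689
gripper_force: 30.0
```

```bash
python3 -m crank '[[[0,0,-6],[0,0,0],-1],[[0,0,-2],[0,0,0],-1],[[0,0,0],[0,0,0],-1]]';python3 -m crank '[[[0,0,-1],[0,0,0],-1],[[0,0,0],[0,0,0],-1]]'
```

```text
clock: 8.12
tcp_pos: [0.5492, -0.2702, 0.1059]
tcp_rot: [0.334, 0.942, -0.0, 0.0]
wrist_force: [0.1, 0.2, 0.0]
gripper_width: 0.697
gripper_force: 30.0
clock: 8.38
tcp_pos: [0.5491, -0.2701, 0.1047]
tcp_rot: [0.334, 0.942, 0.0, 0.0]
wrist_force: [-0.1, -0.5, -0.6]
gripper_width: 0.694
gripper_force: 30.0
```

```bash
python3 -m crank '[[[0,0,-1],[0,0,0],-1],[[0,0,0],[0,0,0],-1]]';python3 -m crank '[[[0,0,-1],[0,0,0],-1],[[0,0,0],[0,0,0],-1]]'
```

```text
clock: 8.62
tcp_pos: [0.5492, -0.2701, 0.1044]
tcp_rot: [0.334, 0.942, -0.0, 0.0]
wrist_force: [-1.0, 0.4, 4.0]
gripper_width: 0.698
gripper_force: 30.0
clock: 8.88
tcp_pos: [0.5492, -0.2701, 0.1043]
tcp_rot: [0.334, 0.942, -0.0, 0.0]
wrist_force: [-3.2, 1.1, 11.1]
gripper_width: 0.694
gripper_force: 30.0
```

```bash
python3 -m crank '[[[0,0,1.5],[0,0,0],1],[[0,0,0],[0,0,0],1],[[0,0,0],[0,0,0],1],[[0,0,40],[0,0,0],1],[[0,0,50],[0,0,0],1]]';python3 -m crank '[[[0,0,50],[0,0,0.17],1],[[0,0,50],[0,0,0.17],1],[[0,0,35],[0,0,0.17],-0.2],[[4,40,0],[0,0,0.17],-0.2],[[4,40,0],[0,0,0.17],-0.2]]';python3 -m crank '[[[4,40,0],[0,0,0.17],-0.2],[[4,40,0],[0,0,0],-0.2],[[0,0,0],[0,0,0],-0.2],[[0,0,0],[0,0,0],-0.2]]'
python3 - <<'E'
from h import *
o=r.observe();print(o['joint_positions'].round(2),o['tcp_pos'])
f=shot('top');im=f['img'];u,v=pix(f,[.55,-.27,.03])[0].astype(int);print(u,v)
cv2.imwrite('pics/e.png',cv2.resize(im[v-80:v+70,u-130:u+70],(800,600),interpolation=cv2.INTER_CUBIC))
hsv=cv2.cvtColor(im,cv2.COLOR_BGR2HSV);m=cv2.inRange(hsv,(5,150,120),(32,255,255));k,l,s,c=cv2.connectedComponentsWithStats(m)
for i in range(1,k):
  if s[i,4]>40 and 120<c[i][1]<240: print(s[i],c[i].round(1),atz(f,*c[i],.03).round(4))
E
```

```text
clock: 9.5
tcp_pos: [0.5483, -0.2698, 0.1939]
tcp_rot: [0.334, 0.942, 0.0, -0.002]
wrist_force: [0.4, -1.1, 0.5]
gripper_width: 1.001
gripper_force: 0.0
clock: 10.12
tcp_pos: [0.5571, -0.1897, 0.3295]
tcp_rot: [-0.086, 0.996, -0.0, 0.0]
wrist_force: [1.2, -0.1, 0.1]
gripper_width: 0.716
gripper_force: 0.0
clock: 10.62
tcp_pos: [0.565, -0.1109, 0.3289]
tcp_rot: [-0.168, 0.986, -0.0, -0.0]
wrist_force: [0.7, 0.4, -0.1]
gripper_width: 0.402
gripper_force: 0.0
[ 0.72  0.65 -0.95  1.68  0.58  1.12  1.51] [ 0.56501904 -0.11088026  0.32887009]
317 189
[232 152  16  15 188] [239.4 158.8] [0.6783 0.0014 0.03  ]
[380 181  16  15 175] [387.3 188.1] [ 0.5409 -0.5156  0.03  ]
[277 212  16  16 187] [284.5 219.4] [ 0.4504 -0.1445  0.03  ]
```

View pics/e.png

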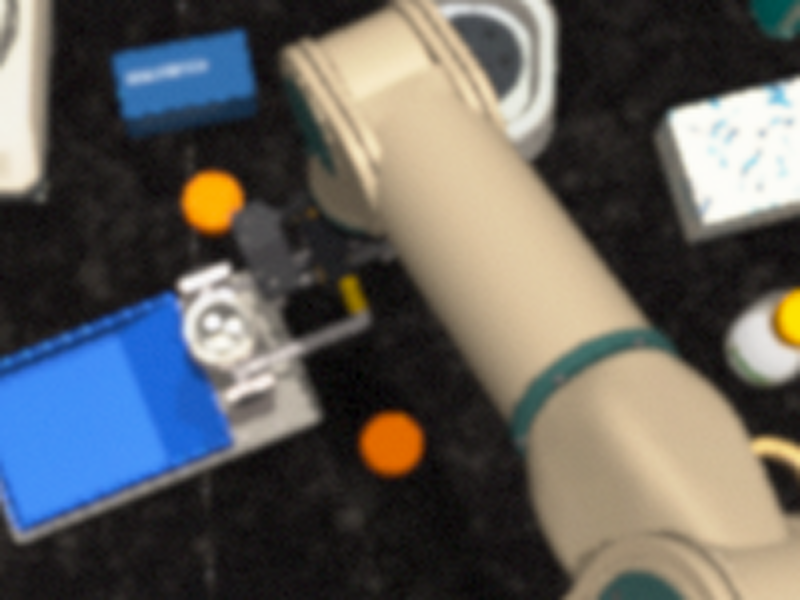

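The crop shows the open canister at (220,330) with the bars inside. The gripper is near the yellow grip, and the set-down cap is hidden under the arm. I'll descend on the grip and pinch it.

```bash
python3 -m crank '[[[2,1.5,-40],[0,0,0],-0.2],[[0,0,-45],[0,0,0],-0.2],[[0,0,-26],[0,0,0],-0.2],[[0,0,0],[0,0,0],-0.2],[[0,0,0],[0,0,0],-0.2]]';python3 -m crank '[[[0,0,0],[0,0,0],-1],[[0,0,0],[0,0,0],-1],[[0,0,0],[0,0,0],-1],[[0,0,0],[0,0,0],-1],[[0,0,0],[0,0,0],-1]]';python3 -c "
from rig import r;o=r.observe();print(o['joint_positions'].round(3),o['moment'])"
```

```text
clock: 11.3
tcp_pos: [0.5677, -0.1092, 0.2191]
tcp_rot: [-0.168, 0.986, -0.0, 0.001]
wrist_force: [0.4, -0.4, 0.2]
gripper_width: 0.399
gripper_force: 0.0
clock: 11.92
tcp_pos: [0.5675, -0.1094, 0.2185]
tcp_rot: [-0.168, 0.986, -0.001, 0.0]
wrist_force: [2.4, -2.9, 0.9]
gripper_width: 0.12
gripper_force: 30.0
[ 0.652  0.771 -0.849  1.792  0.72   0.919  1.389] [-0.60033052 -0.44349844 -0.03580419]
```

```bash
python3 -c "
import numpy as np
t=np.arange(0,2.56,.1);u=-110*np.cos(t);z=110*np.sin(t)
for i in range(25):
  d=u[i+1]-u[i];print(round(t[i+1],1),round(-.335*d,1),round(.942*d,1),round(z[i+1]-z[i],1))"; python3 -m crank '[[[0,0.5,11],[0,0,0],-1],[[-0.5,1.5,11],[0,0,0],-1],[[0,0,0],[0,0,0],-1]]'
```

```text
0.1 -0.2 0.5 11.0
0.2 -0.6 1.5 10.9
0.3 -0.9 2.6 10.7
0.4 -1.3 3.6 10.3
0.5 -1.6 4.5 9.9
0.6 -1.9 5.4 9.4
0.7 -2.2 6.3 8.8
0.8 -2.5 7.1 8.0
0.9 -2.8 7.8 7.3
1.0 -3.0 8.4 6.4
1.1 -3.2 9.0 5.5
1.2 -3.4 9.5 4.5
1.3 -3.5 9.8 3.5
1.4 -3.6 10.1 2.4
1.5 -3.7 10.3 1.3
1.6 -3.7 10.4 0.2
1.7 -3.7 10.3 -0.9
1.8 -3.6 10.2 -2.0
1.9 -3.5 10.0 -3.0
2.0 -3.4 9.6 -4.1
2.1 -3.3 9.2 -5.1
2.2 -3.1 8.7 -6.0
2.3 -2.9 8.1 -6.9
2.4 -2.6 7.4 -7.7
2.5 -2.3 6.6 -8.5
clock: 12.3
tcp_pos: [0.5666, -0.1065, 0.2413]
tcp_rot: [-0.168, 0.986, -0.0, 0.0]
wrist_force: [0.4, -2.1, 0.9]
gripper_width: 0.116
gripper_force: 30.0
```

```bash
python3 -m crank '[[[-0.9,2.6,10.7],[0,0,0],-1],[[-1.3,3.6,10.3],[0,0,0],-1],[[-1.6,4.5,9.9],[0,0,0],-1],[[-1.9,5.4,9.4],[0,0,0],-1],[[-2.2,6.3,8.8],[0,0,0],-1]]'; python3 -m crank '[[[-2.5,7.1,8],[0,0,0],-1],[[-2.8,7.8,7.3],[0,0,0],-1],[[-3,8.4,6.4],[0,0,0],-1],[[-3.2,9,5.5],[0,0,0],-1],[[0,0,0],[0,0,0],-1]]'
python3 - <<'E'
from h import *
o=r.observe();print(o['joint_positions'].round(2),o['tcp_pos'],o['wrist_force'])
f=shot('scene');u,v=pix(f,[.53,-.006,.18])[0].astype(int)
cv2.imwrite('pics/f.png',cv2.resize(f['img'][v-75:v+75,u-100:u+100],(800,600),interpolation=cv2.INTER_CUBIC))
E
```

```text
clock: 12.92
tcp_pos: [0.5587, -0.084, 0.29]
tcp_rot: [-0.168, 0.986, -0.0, 0.0]
wrist_force: [3.9, -3.0, -2.4]
gripper_width: 0.119
gripper_force: 30.0
clock: 13.55
tcp_pos: [0.5474, -0.0515, 0.3186]
tcp_rot: [-0.169, 0.986, -0.001, 0.001]
wrist_force: [0.8, -3.7, 8.9]
gripper_width: 0.119
gripper_force: 30.0
[ 0.64  0.62 -0.95  1.77  0.58  1.06  1.39] [ 0.54737291 -0.05151363  0.31861742] [ 0.76872401 -3.71130614  8.91398748]
```

View pics/f.png

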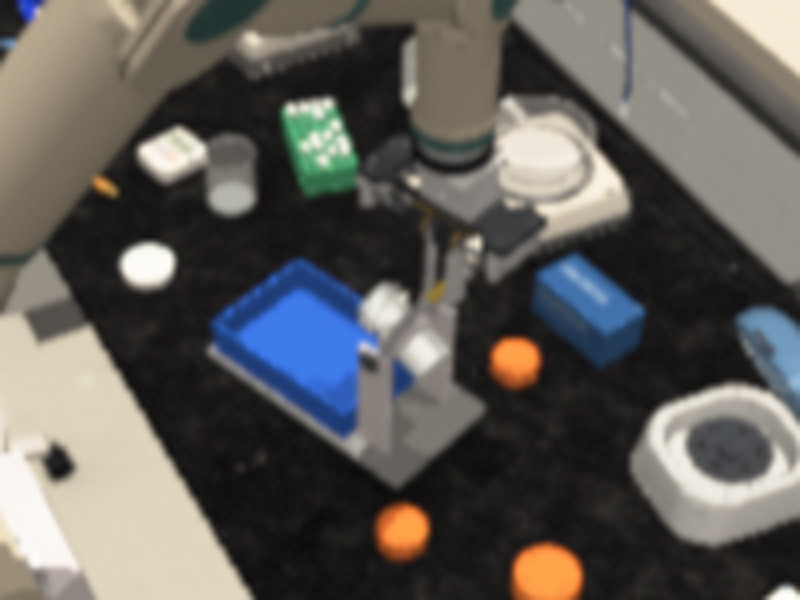

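The canister follows: mouth at (383,305), and the grip is in the fingers at (437,290). The set-down cap is visible at (547,575). Continuing the arc.

```bash
python3 -m crank '[[[-3.4,9.5,5.5],[0,0,0],-1],[[-3.5,9.8,4],[0,0,0],-1],[[-3.6,10.1,2.4],[0,0,0],-1],[[-3.7,10.3,1.3],[0,0,0],-1],[[-3.7,10.4,0.2],[0,0,0],-1]]'; python3 -m crank '[[[-3.7,10.3,-0.9],[0,0,0],-1],[[-3.6,10.2,-2],[0,0,0],-1],[[0,0,0],[0,0,0],-1]]'
```

```text
clock: 14.22
tcp_pos: [0.5299, -0.0016, 0.3315]
tcp_rot: [-0.168, 0.986, -0.001, 0.001]
wrist_force: [3.7, -3.1, 2.8]
gripper_width: 0.118
gripper_force: 30.0
clock: 14.6
tcp_pos: [0.522, 0.0211, 0.3277]
tcp_rot: [-0.169, 0.986, 0.001, 0.001]
wrist_force: [3.7, 2.7, 4.3]
gripper_width: 0.118
gripper_force: 30.0
```

```bash
python3 -m crank '[[[-3.5,10,-3],[0,0,0],-1],[[-3.4,9.6,-4.1],[0,0,0],-1],[[-3.3,9.2,-5.1],[0,0,0],-1],[[-3.1,8.7,-6],[0,0,0],-1],[[-2.9,8.1,-6.9],[0,0,0],-1]]'; python3 -m crank '[[[-2.6,7.4,-7.7],[0,0,0],-1],[[-2.3,6.6,-8.5],[0,0,0],-1],[[0,0,0],[0,0,0],-1],[[0,0,0],[0,0,0],-1],[[0,0,0],[0,0,0],-1]]'
python3 - <<'E'
from h import *
o=r.observe();print(o['joint_positions'].round(2),o['tcp_pos'],o['wrist_force'])
f=shot('scene');g=shot('top')
u,v=pix(f,[.5,.08,.05])[0].astype(int);a=cv2.resize(f['img'][v-50:v+50,u-50:u+50],(400,400),interpolation=cv2.INTER_CUBIC)
u,v=pix(g,[.5,.08,.05])[0].astype(int);b=cv2.resize(g['img'][v-50:v+50,u-50:u+50],(400,400),interpolation=cv2.INTER_CUBIC)
cv2.imwrite('pics/g.png',np.hstack([a,b]))
E
```

```text
clock: 15.22
tcp_pos: [0.5064, 0.0645, 0.3019]
tcp_rot: [-0.168, 0.986, -0.0, 0.001]
wrist_force: [5.8, -1.4, 2.5]
gripper_width: 0.121
gripper_force: 30.0
clock: 15.85
tcp_pos: [0.5013, 0.0787, 0.2852]
tcp_rot: [-0.168, 0.986, 0.001, 0.0]
wrist_force: [6.7, -0.5, -2.6]
gripper_width: 0.12
gripper_force: 30.0
[ 0.4   0.6  -0.93  1.91  0.59  0.93  1.09] [0.50132818 0.07866652 0.28518967] [ 6.73199716 -0.48626475 -2.644238  ]
```

View pics/g.png

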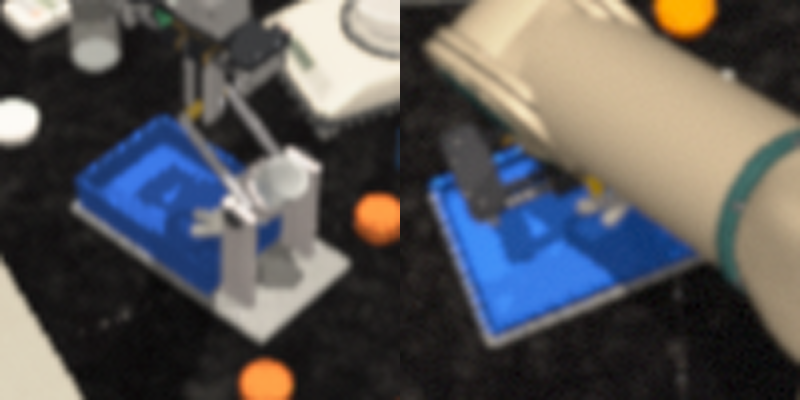

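Two or three white ends are at (205,225) left and (600,210) right, sticking out of the mouth, so the bars are not all out yet. I'll rock the canister and go closer to the stop.

```bash
python3 -m crank '[[[-1.5,4.3,-6.5],[0,0,0],-1],[[0,0,0],[0,0,0],-1],[[4,-11,15],[0,0,0],-1],[[-4,11,-15],[0,0,0],-1],[[0,0,0],[0,0,0],-1]]';  python3 -m crank '[[[4,-11,15],[0,0,0],-1],[[-4,11,-15],[0,0,0],-1],[[4,-11,15],[0,0,0],-1],[[-4,11,-15],[0,0,0],-1],[[0,0,0],[0,0,0],-1]]'
python3 - <<'E'
from h import *
o=r.observe();print(o['joint_positions'].round(2),o['tcp_pos'],o['wrist_force'])
f=shot('scene');g=shot('top')
u,v=pix(f,[.5,.08,.05])[0].astype(int);a=cv2.resize(f['img'][v-50:v+50,u-50:u+50],(400,400),interpolation=cv2.INTER_CUBIC)
u,v=pix(g,[.5,.08,.05])[0].astype(int);b=cv2.resize(g['img'][v-50:v+50,u-50:u+50],(400,400),interpolation=cv2.INTER_CUBIC)
cv2.imwrite('pics/h.png',np.hstack([a,b]))
E
```

```text
clock: 16.58
tcp_pos: [0.4996, 0.0831, 0.2786]
tcp_rot: [-0.169, 0.986, 0.0, 0.0]
wrist_force: [6.4, -0.6, -2.7]
gripper_width: 0.119
gripper_force: 30.0
clock: 17.2
tcp_pos: [0.499, 0.0829, 0.2785]
tcp_rot: [-0.169, 0.986, -0.0, -0.0]
wrist_force: [5.6, -1.2, -1.0]
gripper_width: 0.118
gripper_force: 30.0
[ 0.38  0.6  -0.92  1.92  0.6   0.92  1.07] [0.4989714  0.08287106 0.27852634] [ 5.5690264  -1.24580357 -0.96317077]
```

View pics/h.png

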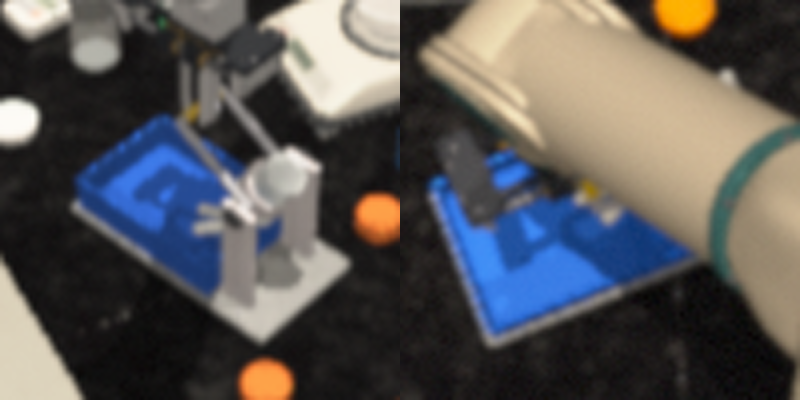

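The picture is unchanged: bar ends still stick out at (205,218). I'll measure how far they protrude using depth, without using a view.

```bash
python3 - <<'E'
from h import *
c=np.array([.5305,-.0055,.14]);yd=np.array([-.335,.942,0]);xd=np.array([.942,.335,0])
for n in('scene','top'):
    f=shot(n);u,v=pix(f,[.5,.08,.05])[0].astype(int);im=f['img'].astype(int)
    # white pixels within tray region
    out=[]
    for y in range(v-40,v+40):
        for x in range(u-45,u+45):
            b=im[y,x]
            if b.min()>105 and b.max()-b.min()<45 and f['depth'][y,x]>0:
                w=world(f,x,y)-c;p=[x,y,*(np.array([w@xd,w@yd,w[2]])*1000).round(),b.sum()//3]
                if abs(p[2])<60 and 10<p[3]<220 and p[4]<-15: out.append([int(q) for q in p])
    print(n,u,v,len(out))
    for p in out[:70]:print(p,end=' ')
E
```

```text
scene 247 185 68
[254, 183, 56, 103, -124, 138] [256, 185, -22, 23, -20, 190] [247, 186, 15, 108, -115, 132] [248, 186, 17, 104, -114, 134] [249, 186, 14, 95, -105, 126] [247, 187, 15, 108, -122, 137] [248, 187, 11, 99, -112, 143] [249, 187, 9, 91, -105, 140] [250, 187, 6, 82, -96, 137] [251, 187, 4, 75, -90, 131] [247, 188, 11, 105, -124, 116] [248, 188, 10, 98, -118, 126] [249, 188, 10, 91, -112, 133] [250, 188, 8, 84, -105, 138] [251, 188, 5, 75, -97, 134] [267, 188, 45, 17, -87, 116] [268, 188, 46, 12, -84, 126] [249, 189, 16, 97, -128, 123] [250, 189, 18, 93, -126, 130] [251, 189, 21, 90, -126, 129] [252, 189, -52, 17, -16, 110] [268, 189, 48, 13, -93, 126] [247, 190, -10, 85, -105, 130] [248, 190, -11, 79, -100, 139] [249, 190, -7, 76, -101, 150] [250, 190, -4, 73, -101, 151] [251, 190, -2, 69, -100, 148] [252, 190, -53, 17, -21, 128] [264, 190, 29, 20, -89, 115] [245, 191, -11, 97, -119, 125] [246, 191, -10, 91, -116, 148] [247, 191, -5, 90, -120, 159] [248, 191, -6, 83, -113, 163] [249, 191, -9, 75, -105, 168] [250, 191, -8, 69, -102, 167] [251, 191, -5, 66, -102, 162] [252, 
[... 918 characters left out ...]
-125, 136] [252, 208, -57, 13, -129, 154] top 219 208 21
[213, 206, 20, 108, -115, 118] [214, 206, 17, 104, -110, 132] [213, 207, 16, 109, -113, 143] [214, 207, 15, 106, -116, 149] [213, 208, 13, 110, -114, 139] [214, 208, 12, 107, -114, 142] [215, 208, 10, 104, -114, 123] [223, 210, -8, 81, -110, 130] [224, 210, -8, 78, -115, 112] [219, 211, -5, 95, -116, 132] [220, 211, -6, 92, -114, 150] [221, 211, -9, 88, -106, 159] [222, 211, -9, 85, -117, 151] [223, 211, -11, 82, -110, 130] [219, 212, -8, 96, -117, 132] [220, 212, -10, 93, -114, 157] [221, 212, -11, 90, -115, 159] [222, 212, -12, 87, -115, 142] [223, 212, -12, 84, -126, 120] [220, 213, -12, 94, -117, 137] [221, 213, -13, 91, -120, 138]
```

Depth shows the bars lying low on the chute and floor: in stand axes y is 65–110 from the hinge, and z is 20–40 mm above the bench. So they are out and their lower ends are on the tray floor. The third is hidden by the arm. I'll swing back and check from above once the arm is clear.

```bash
python3 -m crank '[[[1.4,-3.9,5.4],[0,0,0],-1],[[2.3,-6.6,8.5],[0,0,0],-1],[[2.6,-7.4,7.7],[0,0,0],-1],[[2.9,-8.1,6.9],[0,0,0],-1],[[3.1,-8.7,6],[0,0,0],-1]]'; python3 -m crank '[[[3.3,-9.2,5.1],[0,0,0],-1],[[3.4,-9.6,4.1],[0,0,0],-1],[[3.5,-10,3],[0,0,0],-1],[[3.6,-10.2,2],[0,0,0],-1],[[3.7,-10.3,0.9],[0,0,0],-1]]';python3 -m crank '[[[3.7,-10.4,-0.2],[0,0,0],-1],[[3.7,-10.3,-1.3],[0,0,0],-1],[[3.6,-10.1,-2.4],[0,0,0],-1],[[3.5,-9.8,-3.5],[0,0,0],-1],[[3.4,-9.5,-4.5],[0,0,0],-1]]'
```

```text
clock: 18.02
tcp_pos: [0.5098, 0.0517, 0.3149]
tcp_rot: [-0.169, 0.986, 0.003, -0.001]
wrist_force: [-2.9, 8.9, 4.9]
gripper_width: 0.115
gripper_force: 30.0
clock: 18.65
tcp_pos: [0.5274, 0.0017, 0.3316]
tcp_rot: [-0.169, 0.986, 0.002, -0.001]
wrist_force: [-5.5, 3.7, 16.7]
gripper_width: 0.118
gripper_force: 30.0
clock: 19.27
tcp_pos: [0.5459, -0.0514, 0.3181]
tcp_rot: [-0.168, 0.986, 0.0, -0.001]
wrist_force: [-1.6, 0.1, 6.5]
gripper_width: 0.118
gripper_force: 30.0
```

```bash
python3 -m crank '[[[3.2,-9,-5.5],[0,0,0],-1],[[3,-8.4,-6.4],[0,0,0],-1],[[2.8,-7.8,-7.3],[0,0,0],-1],[[2.5,-7.1,-8],[0,0,0],-1],[[2.2,-6.3,-8.8],[0,0,0],-1]]'; python3 -m crank '[[[1.9,-5.4,-9.4],[0,0,0],-1],[[1.6,-4.5,-9.9],[0,0,0],-1],[[1.3,-3.6,-10.3],[0,0,0],-1],[[0.9,-2.6,-10.7],[0,0,0],-1],[[0,0,0],[0,0,0],-1]]'
```

```text
clock: 19.9
tcp_pos: [0.5596, -0.0905, 0.2805]
tcp_rot: [-0.168, 0.986, 0.0, -0.001]
wrist_force: [-3.5, 0.3, 3.9]
gripper_width: 0.119
gripper_force: 30.0
clock: 20.52
tcp_pos: [0.5656, -0.1072, 0.2389]
tcp_rot: [-0.168, 0.986, -0.0, -0.002]
wrist_force: [-3.4, -1.6, -1.1]
gripper_width: 0.117
gripper_force: 30.0
```

```bash
python3 -m crank '[[[0.6,-1.5,-10.5],[0,0,0],-1],[[0.2,-0.5,-10],[0,0,0],-1],[[0,0,0],[0,0,0],-1]]';python3 -m crank '[[[0,0,-2],[0,0,0],-1],[[0,0,0],[0,0,0],-1]]'
```

```text
clock: 20.9
tcp_pos: [0.5665, -0.1096, 0.2192]
tcp_rot: [-0.168, 0.986, -0.001, -0.001]
wrist_force: [-4.8, -4.2, -1.7]
gripper_width: 0.12
gripper_force: 30.0
clock: 21.15
tcp_pos: [0.5665, -0.1097, 0.2178]
tcp_rot: [-0.168, 0.986, -0.001, -0.001]
wrist_force: [-3.9, -4.1, 1.4]
gripper_width: 0.119
gripper_force: 30.0
```

```bash
python3 -m crank '[[[0,0,-2],[0,0,0],-1],[[0,0,0],[0,0,0],-1]]';python3 -m crank '[[[0,0,-2],[0,0,0],-1],[[0,0,0],[0,0,0],-1]]'
```

```text
clock: 21.4
tcp_pos: [0.5665, -0.1097, 0.216]
tcp_rot: [-0.168, 0.986, -0.001, -0.001]
wrist_force: [-4.8, -4.0, 1.7]
gripper_width: 0.115
gripper_force: 30.0
clock: 21.65
tcp_pos: [0.5665, -0.1097, 0.2141]
tcp_rot: [-0.168, 0.986, -0.001, -0.001]
wrist_force: [-5.4, -3.9, 1.3]
gripper_width: 0.123
gripper_force: 30.0
```

```bash
python3 -m crank '[[[0,0,-2],[0,0,0],-1],[[0,0,0],[0,0,0],-1]]';python3 -m crank '[[[0,0,-2],[0,0,0],-1],[[0,0,0],[0,0,0],-1]]';python3 -m crank '[[[0,0,-2],[0,0,0],-1],[[0,0,0],[0,0,0],-1]]'
python3 - <<'E'
from h import *
f=shot('scene');im=f['img'];hsv=cv2.cvtColor(im,cv2.COLOR_BGR2HSV)
m=cv2.inRange(hsv,(20,130,100),(34,255,255));k,l,s,c=cv2.connectedComponentsWithStats(m);print(pix(f,[.567,-.1095,.14]))
for i in range(1,k):
  if s[i,4]>4 and np.hypot(*(c[i]-pix(f,[.567,-.1095,.14])[0]))<25: print(s[i],c[i],world(f,*c[i].round()))
g=np.load('f0.npz');hsv=cv2.cvtColor(g['s'],cv2.COLOR_BGR2HSV);m=cv2.inRange(hsv,(20,130,100),(34,255,255));k,l,s,c=cv2.connectedComponentsWithStats(m)
for i in range(1,k):
  if s[i,4]>4 and np.hypot(*(c[i]-pix(f,[.567,-.1095,.14])[0]))<25: print('old',s[i],c[i])
E
```

```text
clock: 21.9
tcp_pos: [0.5665, -0.1097, 0.2125]
tcp_rot: [-0.168, 0.986, -0.001, -0.001]
wrist_force: [-5.8, -4.7, 4.6]
gripper_width: 0.115
gripper_force: 30.0
clock: 22.15
tcp_pos: [0.5666, -0.1096, 0.2121]
tcp_rot: [-0.168, 0.986, -0.002, -0.001]
wrist_force: [-9.1, -4.7, 16.8]
gripper_width: 0.12
gripper_force: 30.0
clock: 22.4
tcp_pos: [0.5667, -0.1095, 0.2118]
tcp_rot: [-0.168, 0.986, -0.003, -0.001]
wrist_force: [-13.3, -5.7, 28.9]
gripper_width: 0.121
gripper_force: 30.0
[[284.25865424 194.87863888]]
[281 195   3   4   7] [282.28571429 196.57142857] [ 0.55152182 -0.11722015  0.143001  ]
old [280 191  10   8  40] [284.5   194.775]
```

The stop is felt at 29 N, so the canister is upright. I'll release, lift, and go to the cap with the same yaw as at set-down.

```bash
python3 -m crank '[[[0,0,4],[0,0,0],-0.2],[[0,0,0],[0,0,0],-0.2],[[0,0,0],[0,0,0],-0.2],[[0,0,40],[0,0,0],-0.2],[[0,0,50],[0,0,0],-0.2]]';python3 -m crank '[[[0,0,40],[0,0,-0.17],1],[[-4,-40,0],[0,0,-0.17],1],[[-4,-40,0],[0,0,-0.17],1],[[-4,-40,0],[0,0,-0.17],1],[[-5,-40,0],[0,0,-0.17],1]]';python3 -m crank '[[[0,0,0],[0,0,-0.17],1],[[0,0,0],[0,0,0],1],[[0,0,0],[0,0,0],1]]'
python3 - <<'E'
from h import *
o=r.observe();print(o['joint_positions'].round(2),o['tcp_pos'],o['wrist_force'])
f=shot('scene');g=shot('top')
u,v=pix(f,[.51,.05,.08])[0].astype(int);a=cv2.resize(f['img'][v-50:v+50,u-50:u+50],(400,400),interpolation=cv2.INTER_CUBIC)
u,v=pix(g,[.51,.05,.08])[0].astype(int);b=cv2.resize(g['img'][v-50:v+50,u-50:u+50],(400,400),interpolation=cv2.INTER_CUBIC)
cv2.imwrite('pics/i.png',np.hstack([a,b]))
E
```

```text
clock: 23.08
tcp_pos: [0.567, -0.108, 0.3018]
tcp_rot: [-0.169, 0.986, 0.001, -0.001]
wrist_force: [1.1, -1.2, 0.6]
gripper_width: 0.399
gripper_force: 0.0
clock: 23.7
tcp_pos: [0.5504, -0.2693, 0.3417]
tcp_rot: [0.256, 0.967, 0.0, 0.0]
wrist_force: [-0.4, 0.1, 0.3]
gripper_width: 0.898
gripper_force: 0.0
clock: 24.08
tcp_pos: [0.5506, -0.2672, 0.3419]
tcp_rot: [0.332, 0.943, 0.0, -0.0]
wrist_force: [0.2, 0.5, -0.5]
gripper_width: 1.002
gripper_force: 0.0
[ 0.81  0.61 -0.68  1.57  0.41  1.11  0.93] [ 0.55064939 -0.26722879  0.34190426] [ 0.17708695  0.48355621 -0.45130627]
```

View pics/i.png

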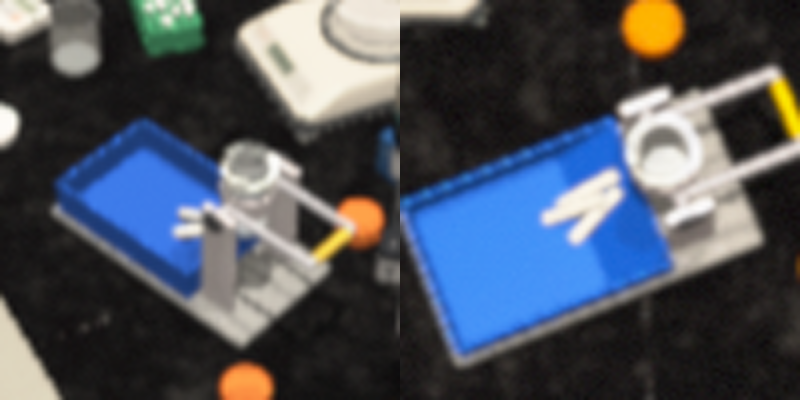

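Three white bars lie in the tray, around (545–620, 180–240) in the top crop. The canister at (661,158) is empty and upright. Regripping the cap.

```bash
python3 -m crank '[[[-1.5,-3,-60],[0,0,0],1],[[0,0,-60],[0,0,0],1],[[0,0,-60],[0,0,0],1],[[0,0,-40],[0,0,0],1],[[0,0,-15],[0,0,0],1]]';python3 -m crank '[[[0,0,0],[0,0,0],1],[[0,0,0],[0,0,0],1]]'
```

```text
clock: 24.8
tcp_pos: [0.5478, -0.2703, 0.1047]
tcp_rot: [0.333, 0.943, 0.0, -0.002]
wrist_force: [-0.5, 0.4, 0.2]
gripper_width: 1.001
gripper_force: 0.0
clock: 25.05
tcp_pos: [0.5501, -0.2714, 0.1089]
tcp_rot: [0.334, 0.943, 0.0, 0.002]
wrist_force: [-0.3, -0.3, 0.4]
gripper_width: 1.0
gripper_force: 0.0
```

```bash
python3 -m crank '[[[-0.9,1.3,-4.5],[0,0,0],1],[[0,0,0],[0,0,0],1],[[0,0,0],[0,0,0],-1],[[0,0,0],[0,0,0],-1],[[0,0,0],[0,0,0],-1]]';python3 -m crank '[[[0,0,0],[0,0,0],-1],[[0,0,0],[0,0,0],-1]]'
```

```text
clock: 25.68
tcp_pos: [0.5479, -0.27, 0.1026]
tcp_rot: [0.334, 0.942, 0.0, 0.0]
wrist_force: [-0.1, 0.2, 0.3]
gripper_width: 0.716
gripper_force: 0.4
clock: 25.92
tcp_pos: [0.5479, -0.2699, 0.1026]
tcp_rot: [0.334, 0.942, 0.0, 0.0]
wrist_force: [0.2, 0.8, 0.2]
gripper_width: 0.697
gripper_force: 30.0
```

```bash
python3 -m crank '[[[0,0,60],[0,0,0],-1],[[0,0,60],[0,0,0],-1],[[0,0,60],[0,0,0],-1],[[0,0,57],[0,0,0],-1],[[-4,53,0],[0,0,0],-1]]';python3 -m crank '[[[-4,53,0],[0,0,0],-1],[[-4,53,0],[0,0,0],-1],[[-3,53,0],[0,0,0],-1],[[-3,53,0],[0,0,0],-1],[[0,0,0],[0,0,0],-1]]';python3 -m crank '[[[0,0,0],[0,0,0],-1],[[0,0,0],[0,0,0],-1]]'
python3 - <<'E'
from h import *
f=shot('scene');u,v=pix(f,[.53,-.006,.22])[0].astype(int)
cv2.imwrite('pics/j.png',cv2.resize(f['img'][v-60:v+60,u-80:u+80],(800,600),interpolation=cv2.INTER_CUBIC))
E
```

```text
clock: 26.55
tcp_pos: [0.5458, -0.2207, 0.3437]
tcp_rot: [0.338, 0.941, -0.001, 0.005]
wrist_force: [0.7, 0.9, -1.5]
gripper_width: 0.696
gripper_force: 30.0
clock: 27.18
tcp_pos: [0.5292, 0.0003, 0.3402]
tcp_rot: [0.33, 0.944, 0.001, -0.0]
wrist_force: [-0.5, -1.1, -0.3]
gripper_width: 0.696
gripper_force: 30.0
clock: 27.42
tcp_pos: [0.5299, -0.0067, 0.3393]
tcp_rot: [0.336, 0.942, -0.0, -0.0]
wrist_force: [-0.6, -0.2, -0.2]
gripper_width: 0.7
gripper_force: 30.0
```

```bash
python3 -m crank '[[[0,2,-35],[0,0,0],-1],[[0,0,-6],[0,0,0],-1],[[0,0,0],[0,0,0],-1]]';python3 -m crank '[[[0,0,-5],[0,0,0],-1],[[0,0,-5],[0,0,0],-1],[[0,0,0],[0,0,0],-1]]';python3 -m crank '[[[0,0,-3],[0,0,0],-1],[[0,0,-2],[0,0,0],-1],[[0,0,0],[0,0,0],-1]]'
```

```text
clock: 27.85
tcp_pos: [0.53, -0.0035, 0.2986]
tcp_rot: [0.335, 0.942, -0.0, -0.0]
wrist_force: [-0.2, -0.3, -0.2]
gripper_width: 0.694
gripper_force: 30.0
clock: 28.22
tcp_pos: [0.5298, -0.003, 0.2885]
tcp_rot: [0.334, 0.942, -0.0, -0.0]
wrist_force: [0.1, 0.6, -0.4]
gripper_width: 0.693
gripper_force: 30.0
clock: 28.6
tcp_pos: [0.5301, -0.0028, 0.2846]
tcp_rot: [0.334, 0.942, -0.0, 0.001]
wrist_force: [-1.5, -0.5, 8.4]
gripper_width: 0.693
gripper_force: 30.0
```

```bash
python3 -m crank '[[[0,0,3],[0,0,0],-1],[[0,-2,0],[0,0,0],-1],[[0,0,-3],[0,0,0],-1],[[0,0,0],[0,0,0],-1]]';python3 -m crank '[[[0,0,-2],[0,0,0],-1],[[0,0,0],[0,0,0],-1]]';python3 -m crank '[[[0,0,-2],[0,0,0],-1],[[0,0,0],[0,0,0],-1]]'
```

```text
clock: 29.1
tcp_pos: [0.5305, -0.0051, 0.2832]
tcp_rot: [0.334, 0.942, 0.0, 0.0]
wrist_force: [1.9, 0.0, -1.1]
gripper_width: 0.696
gripper_force: 30.0
clock: 29.35
tcp_pos: [0.5305, -0.005, 0.2818]
tcp_rot: [0.334, 0.942, 0.0, 0.001]
wrist_force: [2.3, -0.9, 0.5]
gripper_width: 0.694
gripper_force: 30.0
clock: 29.6
tcp_pos: [0.5305, -0.0053, 0.2797]
tcp_rot: [0.334, 0.942, 0.0, 0.001]
wrist_force: [3.3, -2.6, -1.1]
gripper_width: 0.699
gripper_force: 30.0
```

```bash
python3 -m crank '[[[0,0,-2],[0,0,0],-1],[[0,0,0],[0,0,0],-1]]';python3 -m crank '[[[0,0,-1.5],[0,0,0],-1],[[0,0,0],[0,0,0],-1]]';python3 -m crank '[[[0,0,-1],[0,0,0],-1],[[0,0,0],[0,0,0],-1]]'
```

```text
clock: 29.85
tcp_pos: [0.5304, -0.0054, 0.2777]
tcp_rot: [0.334, 0.942, -0.0, 0.001]
wrist_force: [4.8, -3.0, 2.1]
gripper_width: 0.695
gripper_force: 30.0
clock: 30.1
tcp_pos: [0.5304, -0.0054, 0.2762]
tcp_rot: [0.335, 0.942, -0.0, 0.001]
wrist_force: [4.6, -3.0, 3.2]
gripper_width: 0.696
gripper_force: 30.0
clock: 30.35
tcp_pos: [0.5304, -0.0054, 0.2753]
tcp_rot: [0.334, 0.942, -0.0, 0.001]
wrist_force: [4.9, -3.2, 2.2]
gripper_width: 0.696
gripper_force: 30.0
```

```bash
python3 -m crank '[[[0,0,-1],[0,0,-0.18],-1],[[0,0,-1],[0,0,-0.18],-1],[[0,0,0],[0,0,0],-1]]';python3 -m crank '[[[0,0,-1],[0,0,-0.18],-1],[[0,0,-1],[0,0,-0.18],-1],[[0,0,0],[0,0,0],-1]]'
```

```text
clock: 30.72
tcp_pos: [0.5304, -0.0056, 0.273]
tcp_rot: [0.499, 0.867, -0.0, 0.001]
wrist_force: [5.4, -3.3, -0.2]
gripper_width: 0.696
gripper_force: 30.0
clock: 31.1
tcp_pos: [0.5305, -0.0055, 0.271]
tcp_rot: [0.646, 0.764, 0.0, 0.001]
wrist_force: [5.2, -3.7, 1.6]
gripper_width: 0.689
gripper_force: 30.0
```

```bash
python3 -m crank '[[[0,0,-1],[0,0,-0.18],-1],[[0,0,-1],[0,0,-0.18],-1],[[0,0,0],[0,0,0],-1]]';python3 -m crank '[[[0,0,-1],[0,0,-0.18],-1],[[0,0,-1],[0,0,-0.18],-1],[[0,0,0],[0,0,0],-1]]';python3 -m crank '[[[0,0,-1],[0,0,-0.18],-1],[[0,0,0],[0,0,-0.18],-1],[[0,0,0],[0,0,0],-1]]';python3 -c "
from rig import r;o=r.observe();print(o['moment'].round(2),o['tcp_pos'])"
```

```text
clock: 31.48
tcp_pos: [0.5304, -0.0055, 0.269]
tcp_rot: [0.772, 0.636, 0.0, 0.001]
wrist_force: [4.4, -4.1, 0.3]
gripper_width: 0.696
gripper_force: 30.0
clock: 31.85
tcp_pos: [0.5305, -0.0054, 0.2674]
tcp_rot: [0.873, 0.487, 0.001, 0.001]
wrist_force: [3.7, -3.4, 3.5]
gripper_width: 0.697
gripper_force: 30.0
clock: 32.22
tcp_pos: [0.5306, -0.0053, 0.2673]
tcp_rot: [0.947, 0.323, 0.001, 0.001]
wrist_force: [2.1, -4.1, 10.8]
gripper_width: 0.691
gripper_force: 30.0
[-0.9  -0.54 -0.24] [ 0.53061846 -0.00528153  0.26733342]
```

```bash
python3 -m crank '[[[0,0,0],[0,0,-0.15],-1],[[0,0,0],[0,0,-0.15],-1],[[0,0,0],[0,0,0],-1]]';python3 -c "
from rig import r;o=r.observe();print(o['moment'].round(2),o['tcp_pos'])";python3 -m crank '[[[0,0,0],[0,0,-0.1],-1],[[0,0,0],[0,0,0],-1]]';python3 -c "
from rig import r;o=r.observe();print(o['moment'].round(2),o['tcp_pos'])"
```

```text
clock: 32.6
tcp_pos: [0.5306, -0.0053, 0.2673]
tcp_rot: [0.984, 0.178, 0.001, 0.0]
wrist_force: [2.8, -3.1, 10.1]
gripper_width: 0.699
gripper_force: 30.0
[-0.82 -0.53 -0.2 ] [ 0.53064725 -0.00525476  0.26732397]
clock: 32.85
tcp_pos: [0.5306, -0.0053, 0.2673]
tcp_rot: [0.992, 0.129, 0.001, 0.0]
wrist_force: [2.3, -4.0, 10.2]
gripper_width: 0.697
gripper_force: 30.0
[-0.87 -0.6  -0.02] [ 0.5306418  -0.00532136  0.26727028]
```

```bash
for i in 1; do python3 -m crank '[[[0,0,0],[0,0,-0.12],-1],[[0,0,0],[0,0,-0.12],-1],[[0,0,0],[0,0,0],-1]]';python3 -c "
from rig import r;o=r.observe();print(o['moment'].round(2),o['tcp_pos'])";done;python3 -m crank '[[[0,0,0],[0,0,-0.12],-1],[[0,0,0],[0,0,0],-1]]';python3 -c "
from rig import r;o=r.observe();print(o['moment'].round(2),o['tcp_pos'])"
```

```text
clock: 33.22
tcp_pos: [0.5321, -0.0053, 0.2672]
tcp_rot: [1.0, 0.01, 0.003, 0.001]
wrist_force: [5.6, -3.4, 5.4]
gripper_width: 0.695
gripper_force: 30.0
[-0.96 -1.43  0.34] [ 0.53211828 -0.00528734  0.26723965]
clock: 33.48
tcp_pos: [0.5307, -0.0053, 0.267]
tcp_rot: [0.999, -0.051, 0.001, 0.0]
wrist_force: [2.6, -3.3, 7.9]
gripper_width: 0.694
gripper_force: 30.0
[-0.82 -0.61  0.25] [ 0.53071781 -0.00534851  0.26697912]
```

The turning moment jumped and the height matches home, so the cap is tight. Releasing and checking.

```bash
python3 -m crank '[[[0,0,1],[0,0,0],1],[[0,0,0],[0,0,0],1],[[0,0,0],[0,0,0],1],[[0,0,30],[0,0,0],1],[[0,0,50],[0,0,0],1]]';python3 -m crank '[[[0,-50,20],[0,0,0],1],[[0,-60,0],[0,0,0],1],[[0,-60,0],[0,0,0],1],[[0,-60,0],[0,0,0],1],[[0,0,0],[0,0,0],1]]'
python3 - <<'E'
from h import *
f=shot('scene');g=shot('top')
u,v=pix(f,[.51,.03,.1])[0].astype(int);a=cv2.resize(f['img'][v-50:v+50,u-50:u+50],(400,400),interpolation=cv2.INTER_CUBIC)
u,v=pix(g,[.51,.03,.1])[0].astype(int);b=cv2.resize(g['img'][v-50:v+50,u-50:u+50],(400,400),interpolation=cv2.INTER_CUBIC)
cv2.imwrite('pics/k.png',np.hstack([a,b]))
z0=np.load('f0.npz')
for n,f,i,d in(('s',f,z0['s'],z0['sd']),('t',g,z0['t'],z0['td'])):
  for im,dd in((i,d),(f['img'],f['depth'])):
    m=cv2.inRange(cv2.cvtColor(im,cv2.COLOR_BGR2HSV),(3,150,90),(32,255,255));k,l,s,c=cv2.connectedComponentsWithStats(m);p=pix(f,[.53,-.006,.185])[0]
    for q in range(1,k):
      if s[q,4]>40 and np.hypot(*(c[q]-p))<14: print(n,s[q],c[q].round(2),np.median(dd[l==q]))
E
```

```text
clock: 34.1
tcp_pos: [0.5284, -0.0046, 0.3461]
tcp_rot: [0.999, -0.05, -0.003, 0.0]
wrist_force: [0.2, -0.0, 0.3]
gripper_width: 1.001
gripper_force: 0.0
clock: 34.72
tcp_pos: [0.5279, -0.2407, 0.3664]
tcp_rot: [0.998, -0.055, -0.001, 0.001]
wrist_force: [-1.0, 0.2, -0.6]
gripper_width: 1.0
gripper_force: 0.0
s [256 166  17  17 231] [263.97 173.79] 1.5845037
s [255 166  18  17 230] [263.9  173.71] 1.5832545
t [233 179  20  22 334] [242.22 189.76] 1.388382
t [233 179  19  22 328] [242.  189.8] 1.3881013
```

View pics/k.png

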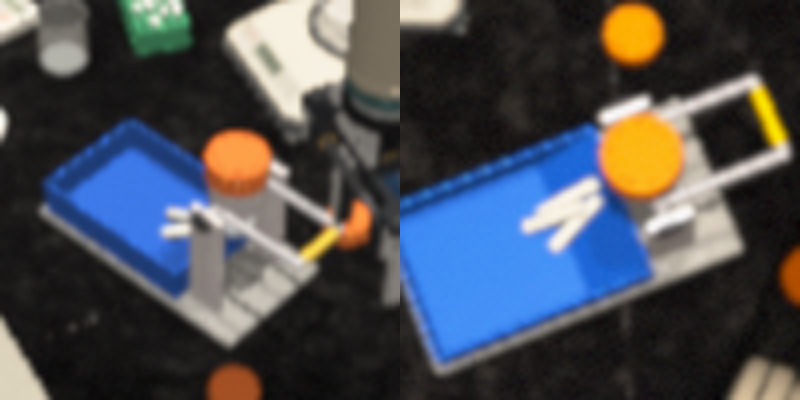

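The cap is back home on the upright canister: (238,160) left, (642,155) right. Its image position and depth match the start to within about 1 mm. The bars lie in the tray and the arm is clear.

```bash
python3 -c "
from rig import r;print(r.job_done())"
```

```text
the job is handed in; nothing more can be done
None
```

The job is handed in: the three stir bars are in the tray, the canister is upright, the cap is screwed home (within about 1 mm of its starting position in the images), and the arm is clear of everything; the hand-in call returned no verdict.

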